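Prop the drying tray's lid ajar

ROBOT

A 6-joint arm with a two-finger parallel gripper is mounted at the origin on the work surface. World frame = base frame: x ahead of the robot, y to its left, z up, the work surface at z = 0. Lengths are in m, angles in rad, forces in N, time in s.
With the tool pointing down it reaches from about 0.25 to 0.775 m from the base axis. Payload 4 kg.
Tool frame: the origin (TCP) lies midway between the tips of the shut fingers; the grasp point (between the pads) lies 19 mm behind it; z points along the fingers, x is the direction in which the jaws open and shut, and the axes are right-handed (so a half turn about z gives the same grasp; the last joint's range is limited). The gripper opens to 94 mm and grips with 3 to 60 N. Pads are 16 mm wide; open, the fingers measure 119 mm over their backs; the gripper's body (75 mm by 177 mm) begins 78 mm behind the grasp point.
Start: joints at [-1.277, 0.087, 1.371, -0, 1.684, -0.103], TCP at [0.213, -0.507, 0.206] pointing down, gripper open.
Joint ranges: [-3.1, 3.1], [-0.76, 2.03], [0.27, 2.55], [-1.08, 4.22], [0.17, 2.65], [-2.57, 2.57]. Speed limits (rad/s): [2.79, 2.79, 3.14, 3.14, 3.14, 3.14].

INTERFACE

Orientations are given as [roll, pitch, yaw] about the fixed x, y, z axes, in that order (R = Rz(yaw) Ry(pitch) Rx(roll)).
In Python, from bench import * gives the robot as it stands.
- The arm moves only by the tool send_rows, never from a script. Its argument "rows" is one flat list of numbers, 7 for each row, row after row: the shift along the world's x, y, z in mm, then the turn, a rotation vector about the world's x, y, z in degrees, then the opening, from 0 (shut) to 1 (fully open). A call has exactly 8 rows; each row shifts and turns the commanded pose from where the row before left it; what a row does not reach is not made up. A row lasts 1/8 s, in which the tool goes at most 62.5 mm and 10.7 degrees, less where a joint would pass 70% of its speed; a pose out of reach is approached as far as the arm can. A call is refused whole if a number of a shift passes 62.5 or a number of a turn 10.7, either way. A call with a gripper value outside its range is refused whole. The fingers move at their own pace and stop on an object; the grip force is fixed at half the most. Time passes only in rows, so rows that do not move let the fingers close, or fill a call up. It gives the time, the measured TCP pose, the force and the opening at its end, in the units of the state.
- get_obs(): the state, without advancing time (a new reading comes with each control period).
- snapshot(name): name is "side" or "top"; returns a dict with "color" (400x640x3 uint8, red, green, blue), "intrinsics" (3x3 intrinsics, pixels), "distortion" ([k1, k2, p1, p2, k3] as OpenCV has them; the pictures are not rectified), "rvec" (rotation vector, rad) and "tvec" (3), from world to camera coordinates, as OpenCV has them. Camera axes: x right, y down, z forward; pixel columns grow to the right and rows downward; lengths in m; the calibration is good to about 2 mm. A picture is of the moment at which its call begins. There is no depth.
- close_job(): hands the job in, once; it reports no verdict.
The state is a dict: "time": time; "joint_positions": joint angles; "qvel": joint speeds; "joint_torque": joint torques, N m; "tool_pos": TCP position; "ee_rot": TCP orientation; "wrist_force": force on the tool from outside, world axes, zero at the start; "wrist_torque": the same for the moment, N m; "width": finger opening in m.
Only numpy, scipy, OpenCV 4.12 (cv2) and the standard library are available. Lean on these libraries where they do the work, as an engineer would, in place of code of your own. Each camera call takes 0.05 s, during which the arm holds its last target.

TASK

The washed tubes in the drying tray need air: stand the tall white prop block upright in the empty bay of the tray, behind the tube rack and between the two ribs, and let go of it. Then fold the tray's stiff lid over and press it down gently until you feel it bear on the prop, leave it resting there ajar, and do not hit the lamp bar or disturb the other things on the bench.

Things in the scene. Friction and masses are not known exactly. Their poses are not given: they have to be found in the camera images.
- tray: Fixed white open tray on the bench, 180 (x) by 260 (y) by 60 mm high, walls and floor 6 mm thick. Origin: centre of its underside; x points away from the robot, from the hinge wall to the far wall, z up. A fixed grey tube rack with tubes, 48 mm high, fills its near half up to x = -8 mm, y = -105 to +105 mm.
- bay (a point): Point on the tray's floor in the middle of the empty bay: 6 mm above the bench, x = 42, y = 0 mm in the tray's frame. The bay reaches from the rack to the far wall (x = -8 to 84 mm), between two ribs 20 mm high at y = -55 and +55 mm.
- lamp: Fixed lamp bar over the far half of the tray, 45 (x) by 340 (y) mm, its underside 287 mm above the bench, on two posts at y = -155 and +155 mm. Origin: on the bench under the middle of the bar, x = 58 mm in the tray's frame. A gripper pointing straight down does not fit under it; one that leans back towards the robot by 23 to 45 degrees does.
- tall_block: Loose white plastic prop, about 0.2 kg, standing upright on the bench on the left or right: a body 45 by 45 by 80 mm tall with a head 39 mm square drawn out of its top. The head is set to a different height each time, its top 84 to 104 mm above the foot, and it does not give. Origin: centre of the underside; z up, x and y square to the side faces. Taller than the other, plain block.
- lid (a joint): Angle of the lid, rad: 0 would be shut flat, pi/2 upright; it starts open beyond upright, leaning towards the robot. The hinge is stiff (friction about 0.35 N m): the lid stays at whatever angle it is left, and takes about 2 to 4 N near its free edge to move. It turns about the hinge line, which runs along the tray's y.
- lid_hinge (a point): Middle of the hinge line, over the tray's near wall: x = -90, z = 64 mm in the tray's frame. Its x axis runs along the lid's underside to the free edge, its z axis points out of the outer (upper) face. The lid: flat grey plate 250 mm wide, 8 mm thick, from 5 to 175 mm from the hinge line; its underside lies in the plane of the hinge line, its outer face 8 mm off it.
- lid_edge (a point): Middle of the lid's free edge, 175 mm from the hinge line, at mid-thickness.
- short_block: Loose plain white block, 45 by 45 by 55 mm, not needed. Origin: centre of its underside.
- reagent_bottle: Amber glass bottle, 70 mm across, 150 mm tall, standing on the bench; bystander. Origin: centre of its underside.
- beaker: Glass cup, 80 mm across, 100 mm tall; bystander. Origin: centre of its underside.
- tape_roll: Paper tape roll lying flat, 90 mm across, 22 mm high; bystander. Origin: centre of its underside.
- tip_box: Blue open divided box, 85 by 125 by 55 mm; bystander. Origin: centre of its underside.
- ice_tub: Blue bowl, 200 mm across, 120 mm high; bystander. Origin: centre of its underside.
- spatula: Spatula lying on the bench; bystander.
There are look-alikes about, which are no part of the job. Leave any black or blue look-alike of the tall_block alone.

How it is judged:
By the outcome, as a careful person would: the job done as asked, in the order asked, and still so for the second after the job is handed in, with the robot touching nothing.
It also fails if it takes over 69 s, if anything falls off the work surface, if the arm or the gripper's body presses on something with over 40 N, if the wrist force passes 120 N, or if a joint passes its speed limit or range.

## Working session

There is one attempt and no reset: what is moved stays moved. The work goes in short steps, Python scripts to look and compute and a tool call to move; the robot and the scene stay as the last step left them, time stands still between calls to the robot, and variables do not carry over. Pictures are saved under pics/ and viewed, and the job is handed in when it is done.

Besides the shell and the picture viewer there is one more tool, called after "Request:" by a JSON object that holds its "api" and its "payload", one argument or row to a line. send_rows: Moves the arm, as the interface text tells. Its arguments: {"type":"object","properties":{"rows":{"type":"array","items":{"type":"number"}}},"required":["rows"]}

```bash
mkdir -p pics; ls; cat > h.py <<'E'
import numpy as np, cv2
from bench import *
def take(n,tag):
    s=snapshot(n); cv2.imwrite(f'pics/{tag}.png',s['color'][:,:,::-1])
    np.savez(f'{tag}.npz',color=s['color'],K=s['intrinsics'],D=s['distortion'],r=s['rvec'],t=s['tvec']); return s
def ld(tag): return np.load(f'{tag}.npz')
def ray(c,uv):
    R=cv2.Rodrigues(np.array(c['r'],float))[0]; p=cv2.undistortPoints(np.array([[uv]],float),c['K'],c['D'])[0,0]
    d=R.T@np.array([p[0],p[1],1]); o=-R.T@np.array(c['t'],float).ravel(); return o,d/np.linalg.norm(d)
def onz(c,uv,z):
    o,d=ray(c,uv); return o+d*(z-o[2])/d[2]
def two(c1,u1,c2,u2):
    o1,d1=ray(c1,u1);o2,d2=ray(c2,u2)
    a=np.linalg.lstsq(np.c_[d1,-d2],o2-o1,rcond=None)[0]
    p,q=o1+a[0]*d1,o2+a[1]*d2; return (p+q)/2,np.linalg.norm(p-q)
def proj(c,P): return cv2.projectPoints(np.array(P,float).reshape(-1,1,3),np.array(c['r'],float),np.array(c['t'],float),c['K'],c['D'])[0][:,0]
E
python3 -c "
from h import *
take('side','s0');take('top','t0')
for g in('s0','t0'):
  c=ld(g);print(ray(c,(320,200)))
print(get_obs())"
```

```text
pics
(array([-0.20965391,  0.84855966,  0.87250152]), array([ 0.53473055, -0.63883703, -0.55312791]))
(array([ 0.35090747, -0.02034869,  1.34763142]), array([ 0.11325391,  0.00427559, -0.99355688]))
{'time': 0.1, 'joint_positions': array([-1.27711335e+00,  8.78955442e-02,  1.37206287e+00, -8.73253463e-06,
        1.68359383e+00, -1.03104267e-01]), 'qvel': array([-0.00082275,  0.00069668, -0.00370734, -0.00021987,  0.00058445,
       -0.00095987]), 'joint_torque': array([ 1.54039342e-03, -3.41253090e+01, -3.03300691e+01,  7.18532922e-02,
        3.04954033e-02, -9.02561055e-05]), 'tool_pos': array([ 0.21240286, -0.50681214,  0.20443374]), 'ee_rot': array([-3.14139960e+00,  1.95007472e-03, -1.17400987e+00]), 'wrist_force': array([-0.34929753,  0.19278679, -0.01853527]), 'wrist_torque': array([ 0.01054893,  0.03393485, -0.00234934]), 'width': 0.09374892235692835}
```

View pics/s0.png

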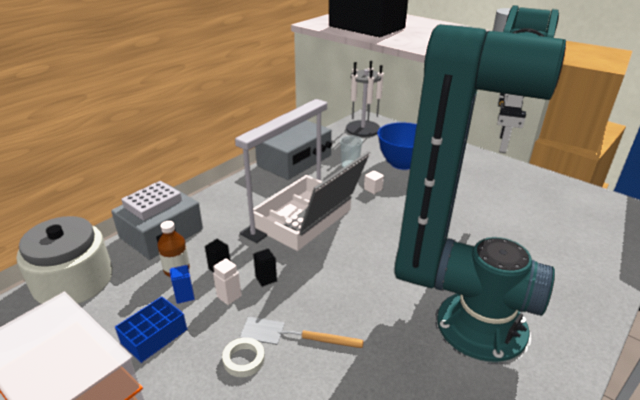

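View pics/t0.png

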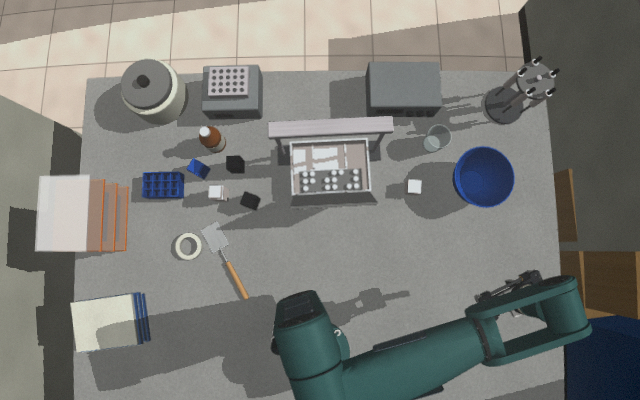

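Candidates for the prop:
- White with a drawn head: side (227,282), top (216,192).
- Plain white short block: side (374,182), top (414,187).
- Black look-alikes: side (218,257) and (265,267).
- Blue look-alike: side (181,283).

The first one fits the description, so I'll check it in a close crop.

```bash
python3 -c "
from h import *
a=cv2.imread('pics/s0.png');b=cv2.imread('pics/t0.png')
A=cv2.resize(a[235:315,165:295],None,fx=6,fy=6,interpolation=cv2.INTER_CUBIC)
cv2.imwrite('pics/cs.png',A)
B=cv2.resize(b[145:215,180:270],None,fx=8,fy=8,interpolation=cv2.INTER_CUBIC);cv2.imwrite('pics/ct.png',B)
C=cv2.resize(b[110:215,260:400],None,fx=5.6,fy=5.6,interpolation=cv2.INTER_CUBIC);cv2.imwrite('pics/ctt.png',C)
D=cv2.resize(a[95:255,230:380],None,fx=3.7,fy=3.7,interpolation=cv2.INTER_CUBIC);cv2.imwrite('pics/cst.png',D)
"
```

```text
(no output)
```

View pics/cs.png

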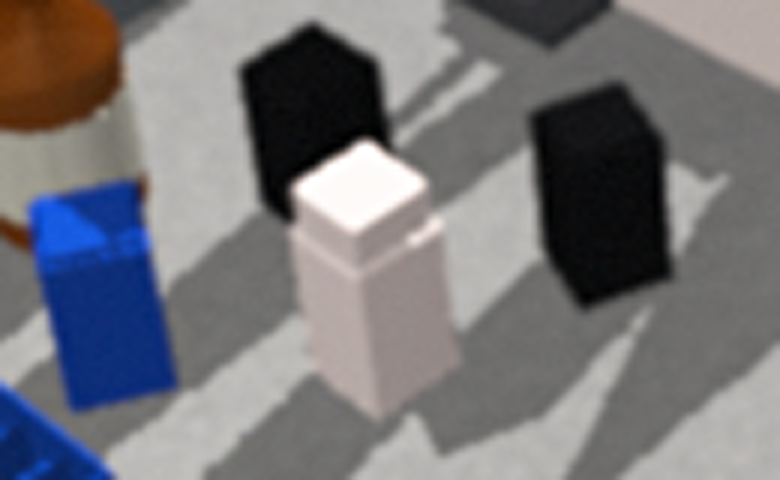

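View pics/ct.png

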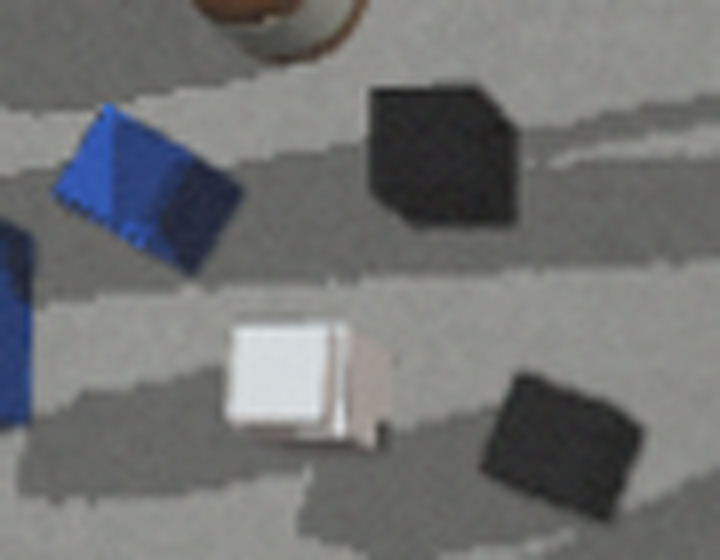

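View pics/ctt.png

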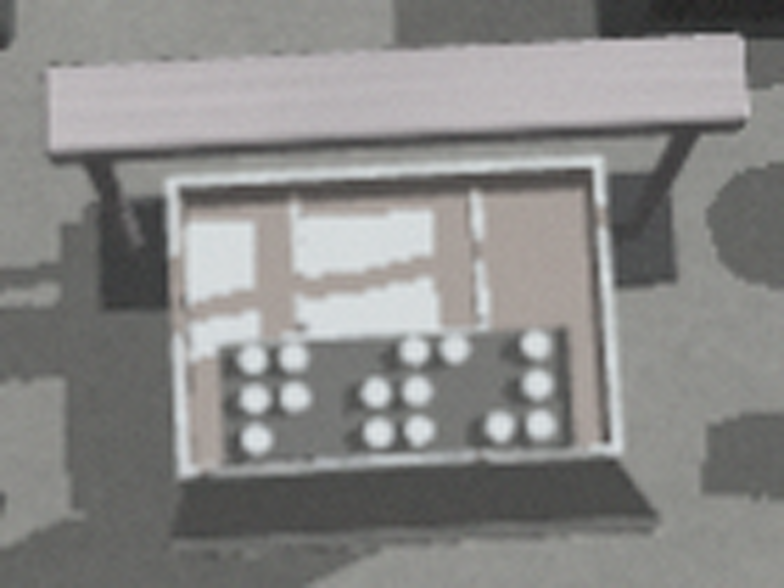

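View pics/cst.png

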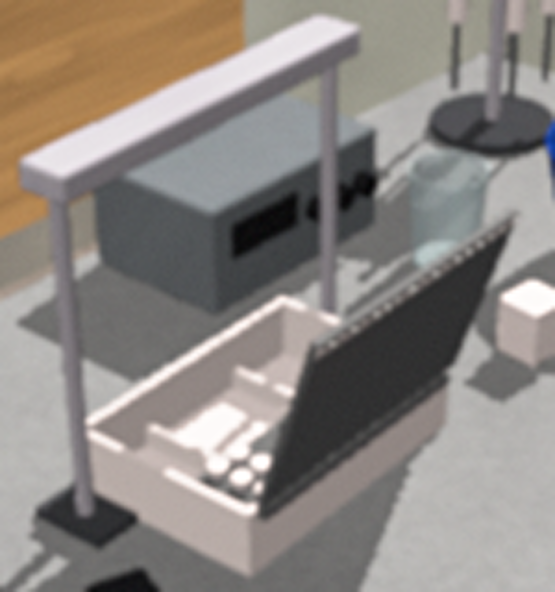

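The crop confirms it: white body with a stepped, narrower head, at side (227,282) and top (216,192). Next I'll measure the tray, the lid and the block.

```bash
python3 -c "
from h import *
np.set_printoptions(precision=4,suppress=True)
t=ld('t0');s=ld('s0')
f=lambda p,o,k:((p[0]+.5)/k-.5+o[0],(p[1]+.5)/k-.5+o[1])
T=[(168,178),(604,156),(622,455),(180,476)]
P=np.array([onz(t,f(p,(260,110),5.6),.06)[:2] for p in T]);print('tray',P,P.mean(0))
for i in range(4):print(np.linalg.norm(P[i]-P[(i+1)%4]))
S=[(285,297),(88,430),(250,530)]
print('side rim FR,FL,NL',[onz(s,f(p,(230,95),3.7),.06)[:2] for p in S])
L=[(48,72),(742,36),(746,115),(50,152)]
print('lamp',[onz(t,f(p,(260,110),5.6),z)[:2] for p,z in zip(L,[.3,.3,.3,.3])])
ht=[(232,323),(328,323),(325,424),(228,420)];hs=[(365,140),(292,190),(358,235),(430,185)]
# top-view corners: far-left, far-right, near-right, near-left
ct=np.mean([f(p,(180,145),8) for p in ht],0);cs=np.mean([f(p,(165,235),6) for p in hs],0)
print('head ctr',two(t,ct,s,cs))
print('base corner near side view',onz(s,f((378,418),(165,235),6),0),onz(s,f((460,360),(165,235),6),0),onz(s,f((312,352),(165,235),6),0))
for z in(.085,.095,.104):
  Q=np.array([onz(t,f(p,(180,145),8),z)[:2] for p in ht]);print(z,Q.tolist(),Q.mean(0))
  Q=np.array([onz(s,f(p,(165,235),6),z)[:2] for p in hs]);print('  s',Q.tolist(),Q.mean(0))
# lid
print('lid edge',two(t,f((655,522),(260,110),5.6),s,f((515,215),(230,95),3.7)),two(t,f((172,537),(260,110),5.6),s,f((315,350),(230,95),3.7)))
"
```

```text
tray [[ 0.6952  0.0839]
 [ 0.7055 -0.1756]
 [ 0.5257 -0.181 ]
 [ 0.5167  0.0773]] [ 0.6108 -0.0489]
0.2596851202445497
0.17991120098073807
0.2584580046574722
0.17864306649253328
side rim FR,FL,NL [array([ 0.7047, -0.1751]), array([0.6872, 0.0805]), array([0.5034, 0.0922])]
lamp [array([0.6851, 0.123 ]), array([ 0.6994, -0.2163]), array([ 0.6594, -0.2167]), array([0.6449, 0.1217])]
head ctr (array([0.5265, 0.322 , 0.1   ]), np.float64(0.0014019558972769817))
base corner near side view [0.5081 0.344  0.    ] [0.5074 0.2993 0.    ] [ 0.5584  0.3367 -0.    ]
0.085 [[0.5485695761849747, 0.34496602347536787], [0.5479830146217985, 0.3056278809164772], [0.5069234510757867, 0.3061058794175015], [0.5090716407396505, 0.34573805666812857]] [0.5281 0.3256]
  s [[0.5630930813717272, 0.29140692994612927], [0.5617910874647691, 0.33138691387149377], [0.5206572292861616, 0.3317640304105278], [0.5213823142287087, 0.29282790495383737]] [0.5417 0.3118]
0.095 [[0.5470040987056272, 0.34207274274282523], [0.5464221826910409, 0.3030461569993888], [0.5056878095589685, 0.3035203697677607], [0.5078189856302443, 0.3428386614576947]] [0.5267 0.3229]
  s [[0.5532804401664146, 0.2984818716071075], [0.5519949794834853, 0.3379541741774591], [0.5113834550030605, 0.33832650194429437], [0.5120993325355491, 0.2998848025225843]] [0.5322 0.3187]
0.104 [[0.5455951689742145, 0.339468790083537], [0.545017433953359, 0.3007226054740092], [0.5045757321938321, 0.30119341108299397], [0.5066915960317788, 0.34022920576830423]] [0.5255 0.3204]
  s [[0.5444490630816333, 0.30484931910198787], [0.5431784823003297, 0.343864708452828], [0.5030370581482695, 0.34423272632468416], [0.5037446490117055, 0.3062360103344566]] [0.5236 0.3248]
lid edge (array([ 0.4691, -0.1766,  0.2226]), np.float64(0.0002332935989183313)) (array([0.4632, 0.0682, 0.2211]), np.float64(0.0036922580344702304))
```

Request:
{"api": "send_rows", "payload": {
  "rows": [0, 0, 60, 0, 0, 10.5, 1, 0, 10, 55, 0, 0, 10.5, 1, 15, 55, 20, 0, 0, 10.5, 1, 15, 58, 10, 0, 0, 10.5, 1, 15, 58, 0, 0, 0, 10.5, 1, 15, 58, 0, 0, 0, 10.5, 1, 15, 58, 0, 0, 0, 10.5, 1, 15, 58, 0, 0, 0, 10.5, 1]
}}

```text
time: 1.1
tool_pos: [0.3025, -0.1504, 0.3501]
ee_rot: [-3.141, -0.0, 0.297]
wrist_force: [1.5, 0.4, -0.4]
width: 0.0942
```

Request:
{"api": "send_rows", "payload": {
  "rows": [15, 58, 0, 0, 0, 10.5, 1, 17, 58, 0, 0, 0, 10.5, 1, 20, 58, 0, 0, 0, 10.5, 1, 20, 58, 0, 0, 0, 10.5, 1, 20, 58, 0, 0, 0, 10.5, 1, 20, 58, 0, 0, 0, 10.5, 1, 20, 58, 0, 0, 0, 10.5, 0.75, 15, 50, 0, 0, 0, 0, 0.75]
}}

```text
time: 2.1
tool_pos: [0.4497, 0.306, 0.3494]
ee_rot: [-3.14, 0.001, 1.577]
wrist_force: [0.4, -0.8, -0.4]
width: 0.0775
```

Request:
{"api": "send_rows", "payload": {
  "rows": [5, 2, -20, 0, -7.5, 0, 0.75, 5, 2, -30, 0, -7.5, 0, 0.75, 5, 2, -30, 0, -7.5, 0, 0.75, 5, 2, -30, 0, -7.5, 0, 0.75, 5, 2, -30, 0, 0, 0, 0.75, 5, 2, -30, 0, 0, 0, 0.75, 5, 2, -30, 0, 0, 0, 0.75, 2, 2, -24, 0, 0, 0, 0.75]
}}

```text
time: 3.1
tool_pos: [0.4859, 0.3192, 0.1242]
ee_rot: [2.62, 0.003, 1.574]
wrist_force: [-1.0, 0.6, 0.1]
width: 0.0704
```

```bash
python3 -c "
from h import *
o=get_obs();print(o['joint_positions'],o['tool_pos'],o['ee_rot'])
take('side','s1');take('top','t1')
a=cv2.imread('pics/s1.png');b=cv2.imread('pics/t1.png')
A=cv2.resize(a[180:320,140:300],None,fx=3.5,fy=3.5,interpolation=cv2.INTER_CUBIC)
B=cv2.resize(b[130:230,170:270],None,fx=4.9,fy=4.9)
cv2.imwrite('pics/c1.png',A);cv2.imwrite('pics/d1.png',B)
"
```

```text
[ 0.67148026 -0.08368349  1.79938471 -0.36984388  1.03521536 -0.77650936] [0.48586813 0.31917726 0.12417363] [2.62018333 0.00336046 1.57419139]
```

View pics/c1.png

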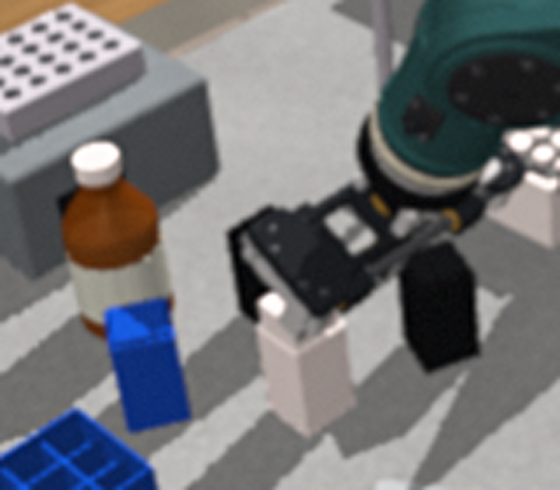

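View pics/t1.png

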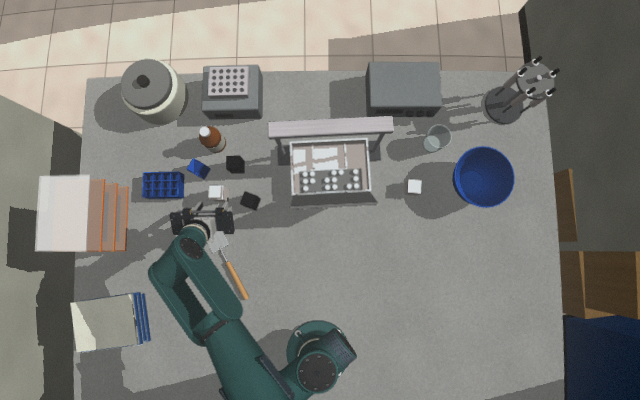

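Request:
{"api": "send_rows", "payload": {
  "rows": [9, 1, -15, 0, 0, 0, 0.75, 9, 1, -15, 0, 0, 0, 0.75, 9, 1, -15, 0, 0, 0, 0.75, 9, 0, -15, 0, 0, 0, 0.75, 8, 0, -14, 0, 0, 0, 0.75, 6, 0, -12, 0, 0, 0, 0.75, 0, 0, 0, 0, 0, 0, 0.75, 0, 0, 0, 0, 0, 0, 0.75]
}}

```text
time: 4.2
tool_pos: [0.5367, 0.3229, 0.0409]
ee_rot: [2.617, 0.002, 1.575]
wrist_force: [-0.2, 0.1, 1.5]
width: 0.0708
```

```bash
python3 -c "
from h import *
take('side','s2');take('top','t2')
a=cv2.imread('pics/s2.png');b=cv2.imread('pics/t2.png')
A=cv2.resize(a[210:320,160:300],None,fx=4,fy=4,interpolation=cv2.INTER_CUBIC)
B=cv2.resize(b[150:220,180:270],None,fx=4,fy=4,interpolation=cv2.INTER_CUBIC)
C=np.zeros((440,560,3),np.uint8);cv2.imwrite('pics/c2.png',A);cv2.imwrite('pics/d2.png',B)
"
```

```text
(no output)
```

View pics/c2.png

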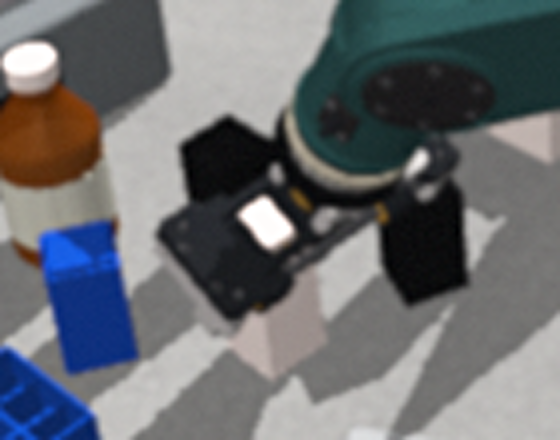

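View pics/d2.png

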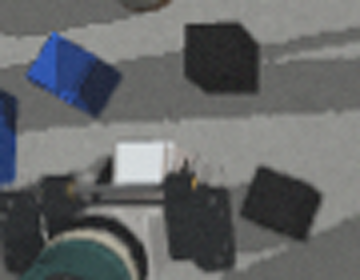

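Request:
{"api": "send_rows", "payload": {
  "rows": [0, 0, 0, 0, 0, 0, 0, 0, 0, 0, 0, 0, 0, 0, 0, 0, 0, 0, 0, 0, 0, 0, 0, 0, 0, 0, 0, 0, 0, 0, 0, 0, 0, 0, 0, 0, 0, 0, 0, 0, 0, 0, 0, 0, 3, 0, 0, 0, 0, 0, 0, 3, 0, 0, 0, 0]
}}

```text
time: 5.3
tool_pos: [0.5358, 0.3224, 0.0454]
ee_rot: [2.62, 0.003, 1.574]
wrist_force: [-0.4, 0.3, -2.4]
width: 0.045
```

Request:
{"api": "send_rows", "payload": {
  "rows": [0, 0, 30, 0, 0, 0, 0, 0, 0, 45, 0, 0, 0, 0, -2, 0, 48, 0, 0, 0, 0, -2, 0, 48, 0, 0, 0, 0, -3, 0, 48, 0, 0, 0, 0, -3, 0, 48, 0, 0, 0, 0, -3, 0, 48, 0, 0, 0, 0, -3, 0, 40, 0, 0, 0, 0]
}}

```text
time: 6.3
tool_pos: [0.5202, 0.3228, 0.4034]
ee_rot: [2.618, 0.001, 1.575]
wrist_force: [-0.1, 0.1, -2.7]
width: 0.0448
```

Request:
{"api": "send_rows", "payload": {
  "rows": [0, -20, 0, 0, 0, 0.2, 0, 0, -45, 0, 0, 0, 0.3, 0, 0, -55, 0, 0, 0, 0.3, 0, 0, -55, 0, 0, 0, 0.3, 0, 0, -55, 0, 0, 0, 0.3, 0, 0, -55, 0, 0, 0, 0.3, 0, 0, -54, 0, 0, 0, 0.3, 0, 0, -30, 0, 0, 0, 0, 0]
}}

```text
time: 7.3
tool_pos: [0.5189, -0.0499, 0.3975]
ee_rot: [2.623, 0.001, 1.605]
wrist_force: [-0.6, 0.0, -2.7]
width: 0.0447
```

Request:
{"api": "send_rows", "payload": {
  "rows": [0, 0, -15, 0, 0, 0, 0, 5, 1, -30, 0, 0, 0, 0, 10, 1, -35, 0, 0, 0, 0, 15, 0, -35, 0, 0, 0, 0, 15, 0, -30, 0, 0, 0, 0, 15, 0, -25, 0, 0, 0, 0, 13, 0, -20, 0, 0, 0, 0, 8, 0, -10, 0, 0, 0, 0]
}}

```text
time: 8.3
tool_pos: [0.5995, -0.0427, 0.1965]
ee_rot: [2.625, -0.0, 1.611]
wrist_force: [0.9, -0.2, -2.4]
width: 0.0452
```

```bash
python3 -c "
from h import *
o=get_obs();print(o['joint_positions'],o['tool_pos'],o['ee_rot'],o['wrist_force'])
take('side','s3');take('top','t3')
a=cv2.imread('pics/s3.png')
A=cv2.resize(a[70:260,220:400],None,fx=3.1,fy=3.1,interpolation=cv2.INTER_CUBIC)
cv2.imwrite('pics/c3.png',A)
b=cv2.imread('pics/t3.png');cv2.imwrite('pics/d3.png',cv2.resize(b[100:240,250:410],None,fx=4,fy=4,interpolation=cv2.INTER_CUBIC))
"
```

```text
[-0.24814383 -0.16918859  1.72632354  0.15899592  1.09062598 -1.89685778] [ 0.59954494 -0.04272277  0.19650613] [ 2.62465602e+00 -6.83126302e-06  1.61073966e+00] [ 0.94956314 -0.17721974 -2.40106434]
```

View pics/c3.png

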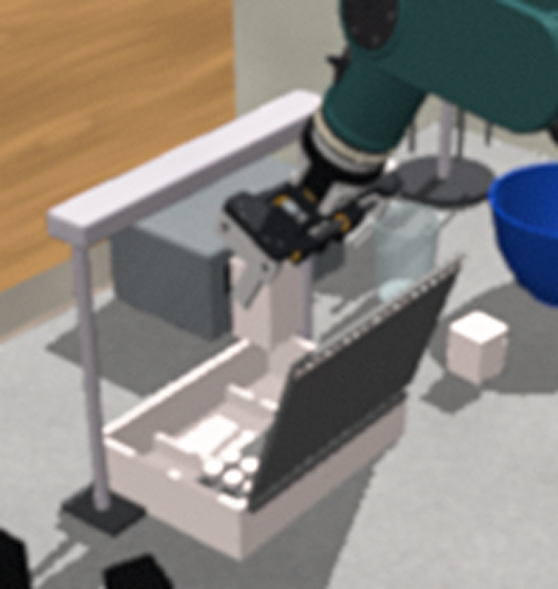

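View pics/d3.png

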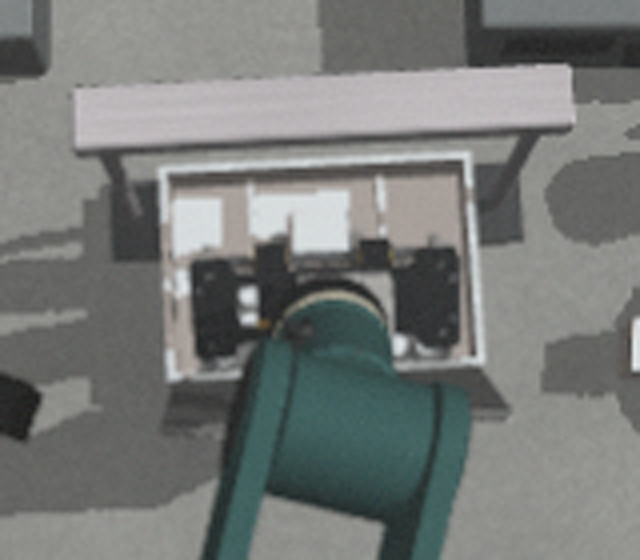

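Request:
{"api": "send_rows", "payload": {
  "rows": [8, -1, -9, 0, 0, 0, 0, 12, -1, -12, 0, 0, 0, 0, 14, -1, -13, 0, 0, 0, 0, 14, -1, -13, 0, 0, 0, 0, 10, 0, -10, 0, 0, 0, 0, 4, 0, -8, 0, 0, 0, 0, 0, 0, -8, 0, 0, 0, 0, 0, 0, -8, 0, 0, 0, 0]
}}

```text
time: 9.4
tool_pos: [0.6635, -0.0483, 0.1203]
ee_rot: [2.618, 0.002, 1.609]
wrist_force: [0.2, 0.1, -1.9]
width: 0.0449
```

```bash
python3 -c "
from h import *
o=get_obs();print(o['tool_pos'],o['ee_rot'],o['wrist_force'])
take('side','s4');take('top','t4')
a=cv2.imread('pics/s4.png')
A=cv2.resize(a[90:250,230:380],None,fx=3.7,fy=3.7,interpolation=cv2.INTER_CUBIC)
cv2.imwrite('pics/c4.png',A)
b=cv2.imread('pics/t4.png');cv2.imwrite('pics/d4.png',cv2.resize(b[100:220,250:410],None,fx=5,fy=5,interpolation=cv2.INTER_CUBIC))
"
```

```text
[ 0.66345327 -0.04826426  0.12027596] [2.61773116e+00 2.04193357e-03 1.60931122e+00] [ 0.17650744  0.13482318 -1.9138975 ]
```

View pics/c4.png

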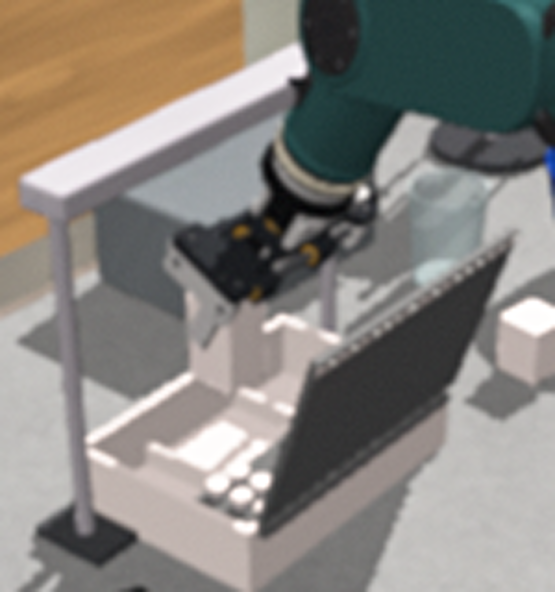

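View pics/d4.png

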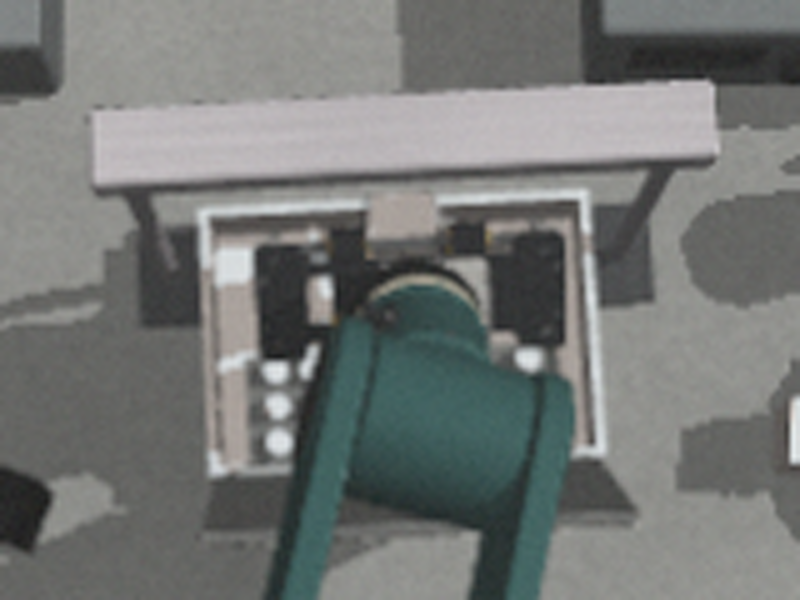

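Request:
{"api": "send_rows", "payload": {
  "rows": [-1, 0, -8, 0, 0, 0, 0, 0, 0, -10, 0, 0, 0, 0, 0, 0, -10, 0, 0, 0, 0, 0, 0, -10, 0, 0, 0, 0, 0, 0, -10, 0, 0, 0, 0, 0, 0, -8, 0, 0, 0, 0, 0, 0, -5, 0, 0, 0, 0, 0, 0, -3, 0, 0, 0, 0]
}}

```text
time: 10.5
tool_pos: [0.6626, -0.0483, 0.0562]
ee_rot: [2.618, 0.002, 1.609]
wrist_force: [-0.3, 0.4, -2.5]
width: 0.045
```

Request:
{"api": "send_rows", "payload": {
  "rows": [0, 0, -2, 0, 0, 0, 0, 0, 0, -2, 0, 0, 0, 0, 0, 0, -1, 0, 0, 0, 0, 0, 0, -1, 0, 0, 0, 0, 0, 0, -1, 0, 0, 0, 0, 0, 0, 0, 0, 0, 0, 0, 0, 0, 0, 0, 0, 0, 0, 0, 0, 0, 0, 0, 0, 0]
}}

```text
time: 11.5
tool_pos: [0.6626, -0.0483, 0.0496]
ee_rot: [2.618, 0.002, 1.609]
wrist_force: [-0.8, -0.2, -1.9]
width: 0.0445
```

Request:
{"api": "send_rows", "payload": {
  "rows": [0, 0, -1, 0, 0, 0, 0, 0, 0, 0, 0, 0, 0, 0, 0, 0, -1, 0, 0, 0, 0, 0, 0, 0, 0, 0, 0, 0, 0, 0, 0, 0, 0, 0, 0, 0, 0, 0, 0, 0, 0, 0, 0, 0, 0, 0, 0, 0, 0, 0, 0, 0, 0, 0, 0, 0]
}}

```text
time: 12.5
tool_pos: [0.6626, -0.0483, 0.0475]
ee_rot: [2.618, 0.002, 1.609]
wrist_force: [1.1, 0.0, -1.9]
width: 0.0451
```

Request:
{"api": "send_rows", "payload": {
  "rows": [0, 0, -1, 0, 0, 0, 0, 0, 0, 0, 0, 0, 0, 0, 0, 0, 0, 0, 0, 0, 0, 0, 0, 0, 0, 0, 0, 0, 0, 0, -0.5, 0, 0, 0, 0, 0, 0, 0, 0, 0, 0, 0, 0, 0, 0, 0, 0, 0, 0, 0, 0, 0, 0, 0, 0, 0]
}}

```text
time: 13.5
tool_pos: [0.6629, -0.0483, 0.0469]
ee_rot: [2.617, 0.002, 1.609]
wrist_force: [-3.9, 1.4, 4.7]
width: 0.0449
```

The foot bears on the floor: the vertical force has reversed from about -2 to +4.7 N, at the expected height. Releasing.

Request:
{"api": "send_rows", "payload": {
  "rows": [0, 0, 0, 0, 0, 0, 0.3, 0, 0, 0, 0, 0, 0, 0.6, 0, 0, 0, 0, 0, 0, 0.75, 0, 0, 0, 0, 0, 0, 0.75, 0, 0, 0, 0, 0, 0, 0.75, 0, 0, 0, 0, 0, 0, 0.75, -1, 0, 2, 0, 0, 0, 0.75, -3, 0, 5, 0, 0, 0, 0.75]
}}

```text
time: 14.5
tool_pos: [0.6583, -0.0482, 0.0529]
ee_rot: [2.619, 0.002, 1.609]
wrist_force: [-0.1, 0.5, 0.3]
width: 0.0705
```

Request:
{"api": "send_rows", "payload": {
  "rows": [-5, 0, 9, 0, 0, 0, 0.75, -8, 0, 14, 0, 0, 0, 0.75, -10, 0, 17, 0, 0, 0, 0.75, -10, 0, 17, 0, 0, 0, 0.75, -12, 0, 21, 0, 0, 0, 0.75, -15, 0, 26, 0, 0, 0, 0.75, -15, 0, 26, 0, 0, 0, 0.75, -15, 0, 26, 0, 0, 0, 0.75]
}}

```text
time: 15.5
tool_pos: [0.5676, -0.0482, 0.2112]
ee_rot: [2.616, 0.003, 1.609]
wrist_force: [-0.0, -0.3, -0.2]
width: 0.0703
```

```bash
python3 -c "
from h import *
o=get_obs();print(o['tool_pos'],o['ee_rot'],o['wrist_force'])
take('side','s5');take('top','t5')
a=cv2.imread('pics/s5.png')
A=cv2.resize(a[90:250,230:380],None,fx=3.7,fy=3.7,interpolation=cv2.INTER_CUBIC)
cv2.imwrite('pics/c5.png',A)
b=cv2.imread('pics/t5.png');cv2.imwrite('pics/d5.png',cv2.resize(b[100:220,250:410],None,fx=5,fy=5,interpolation=cv2.INTER_CUBIC))
"
```

```text
[ 0.56762338 -0.04824643  0.21123686] [2.61631215 0.0026625  1.60925131] [-0.01447267 -0.34635137 -0.22842584]
```

View pics/c5.png

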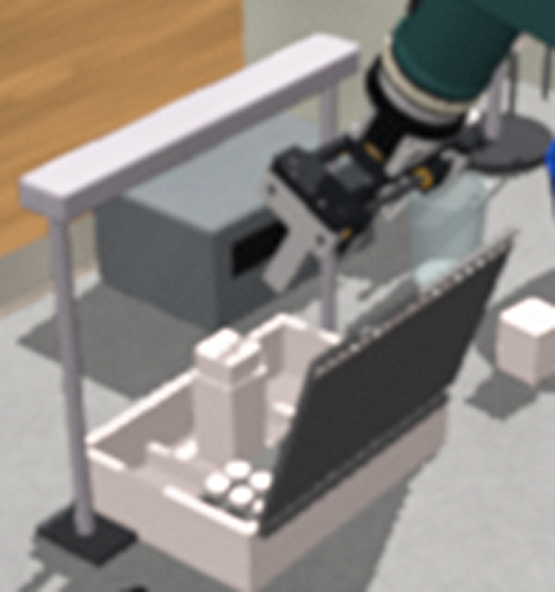

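View pics/d5.png

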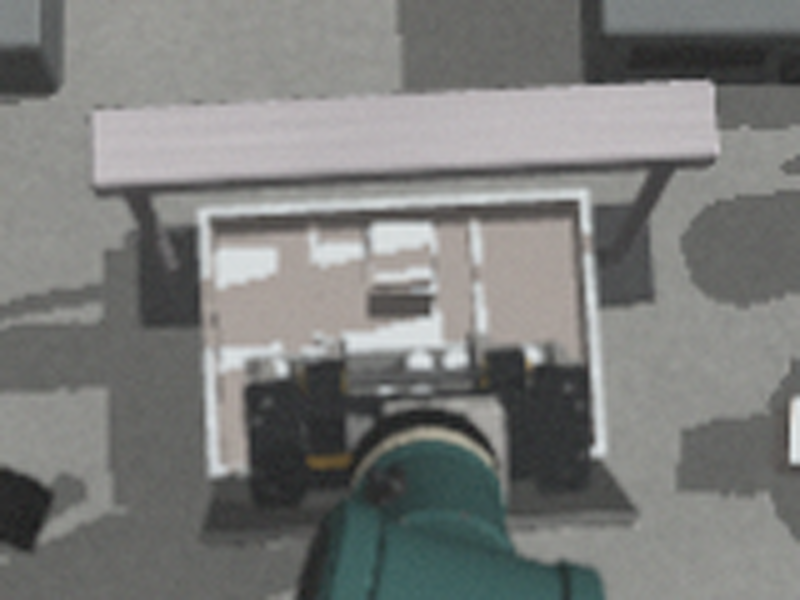

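Request:
{"api": "send_rows", "payload": {
  "rows": [-10, 0, 30, 0, 0, 0, 0.3, -15, 0, 35, 0, -2, 0, 0, -20, 0, 30, 0, -2, 0, 0, -25, 0, 10, 0, -2, 0, 0, -30, 0, 0, 0, -2, 0, 0, -30, 0, 0, 0, -2, 0, 0, -15, 0, 0, 0, 0, 0, 0, -10, 0, 0, 0, 0, 0, 0]
}}

```text
time: 16.6
tool_pos: [0.4156, -0.0491, 0.314]
ee_rot: [2.446, 0.008, 1.608]
wrist_force: [-0.9, 3.5, 1.4]
width: 0.0007
```

```bash
python3 -c "
from h import *
o=get_obs();print(o['joint_positions'],o['tool_pos'],o['ee_rot'],o['wrist_force'],o['width'])
t=ld('t5');s=ld('s5')
take('side','s6');take('top','t6')
a=cv2.imread('pics/s6.png')
A=cv2.resize(a[90:250,230:380],None,fx=3.7,fy=3.7,interpolation=cv2.INTER_CUBIC)
cv2.imwrite('pics/c6.png',A)
b=cv2.imread('pics/t6.png');cv2.imwrite('pics/d6.png',cv2.resize(b[100:220,250:410],None,fx=5,fy=5,interpolation=cv2.INTER_CUBIC))
"
```

```text
[-0.5711832  -0.75704513  1.92321881  0.37669388  1.38561554 -2.1386297 ] [ 0.41564685 -0.0491345   0.3139703 ] [2.4460749  0.00766549 1.60828732] [-0.89846621  3.48046392  1.35349532] 0.0006563933874859732
```

View pics/c6.png

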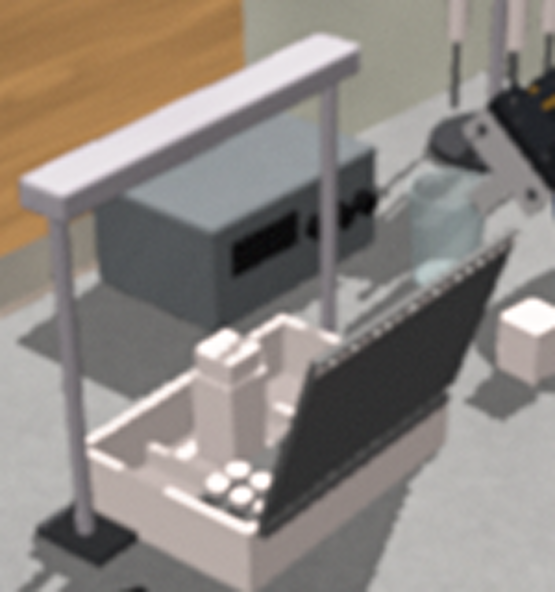

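View pics/d6.png

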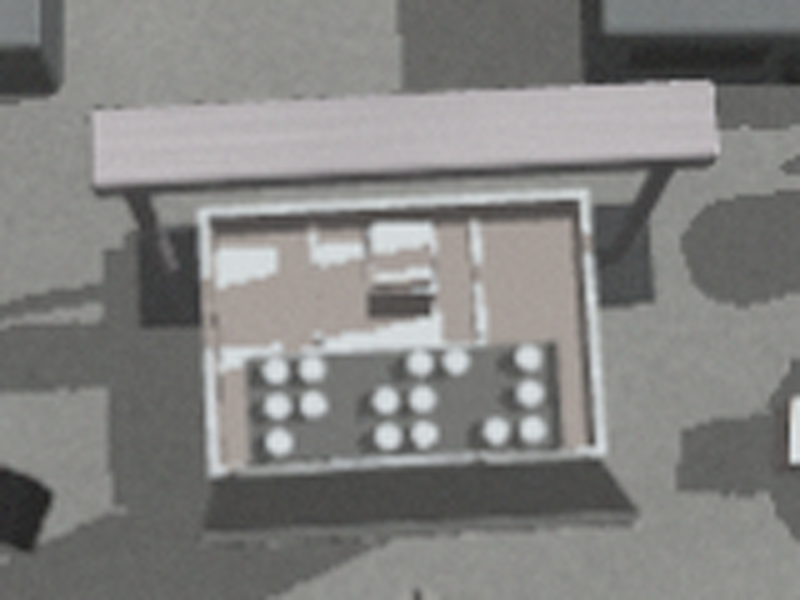

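Request:
{"api": "send_rows", "payload": {
  "rows": [0, 0, 0, 0, 6, 0, 0, 0, 0, 0, 0, 6, 0, 0, 0, 0, -5, 0, 6, 0, 0, 0, 0, -20, 0, 0, 0, 0, 0, 0, -25, 0, 0, 0, 0, 0, 0, -25, 0, 0, 0, 0, 0, 0, -20, 0, 0, 0, 0, 0, 0, -10, 0, 0, 0, 0]
}}

```text
time: 17.7
tool_pos: [0.4161, -0.0486, 0.2078]
ee_rot: [2.762, -0.005, 1.61]
wrist_force: [0.5, 0.4, -0.1]
width: 0.0007
```

```bash
python3 -c "
from h import *
o=get_obs();print(o['joint_positions'],o['tool_pos'],o['ee_rot'],o['wrist_force'],o['width'])
take('side','s7')
a=cv2.imread('pics/s7.png')
A=cv2.resize(a[90:250,250:400],None,fx=3.7,fy=3.7,interpolation=cv2.INTER_CUBIC)
cv2.imwrite('pics/c7.png',A)
"
```

```text
[-0.38648255 -0.52163497  1.91022024  0.16032745  1.40832219 -1.99409033] [ 0.41609101 -0.0485831   0.20777144] [ 2.761817   -0.00518219  1.61021322] [ 0.54036869  0.3508784  -0.06962681] 0.0007497322796105268
```

View pics/c7.png

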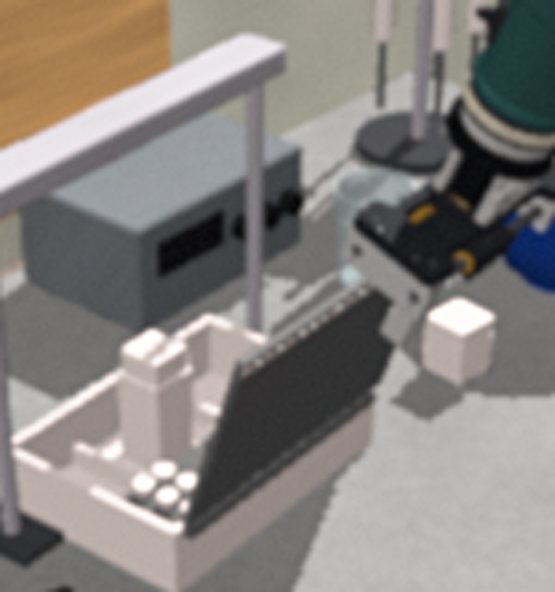

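```bash
python3 -c "
import numpy as np
p=None
H=np.array([.521,.064])*1e3
for th in [112,109,106,103,100,97,94,91,88,85,80,75,70,65,60,55,50,45,40,36,32,28,25,23,21,20,19]:
  ph=np.interp(th,[75,103],[38,22]); r=150
  a=np.radians(th);d=np.radians(th-ph);h=8+8*abs(np.sin(d))
  P=H+r*np.array([np.cos(a),np.sin(a)])+h*np.array([-np.sin(a),np.cos(a)])
  print(th,round(ph,1),P.round(1),None if p is None else (P-p).round(1));p=P
"
```

```text
112 22.0 [450.  197.1] None
109 22.0 [457.  200.6] [7.1 3.5]
106 22.0 [464.3 203.8] [7.3 3.2]
103 22.0 [471.8 206.6] [7.4 2.8]
100 23.7 [479.4 209. ] [7.7 2.4]
97 25.4 [487.2 211. ] [7.8 2. ]
94 27.1 [495.2 212.6] [8.  1.6]
91 28.9 [503.3 213.7] [8.1 1.2]
88 30.6 [511.5 214.4] [8.2 0.7]
85 32.3 [519.8 214.7] [8.3 0.3]
80 35.1 [533.6 214.1] [13.8 -0.6]
75 38.0 [547.4 212.2] [13.8 -1.9]
70 38.0 [560.8 209.1] [13.4 -3.1]
65 38.0 [573.9 204.9] [13.  -4.3]
60 38.0 [586.5 199.4] [12.6 -5.5]
55 38.0 [598.6 192.8] [12.1 -6.6]
50 38.0 [610.  185.1] [11.4 -7.7]
45 38.0 [620.7 176.4] [10.7 -8.7]
40 38.0 [630.6 166.8] [ 9.9 -9.7]
36 38.0 [637.5 158.9] [ 6.9 -7.9]
32 38.0 [643.5 151. ] [ 6.  -7.9]
28 38.0 [649.  142.7] [ 5.5 -8.3]
25 38.0 [652.8 136.3] [ 3.8 -6.4]
23 38.0 [655.1 131.9] [ 2.3 -4.4]
21 38.0 [657.3 127.4] [ 2.2 -4.5]
20 38.0 [658.4 125.1] [ 1.  -2.3]
19 38.0 [659.4 122.9] [ 1.  -2.3]
```

Request:
{"api": "send_rows", "payload": {
  "rows": [10, 0, -4, 0, 0, 0, 0, 12, 0, -4, 0, 0, 0, 0, 12, 0, -3, 0, 0, 0, 0, 7, 0, 3.5, 0, 0, 0, 0, 7.5, 0, 3, 0, 0, 0, 0, 7.5, 0, 3, 0, 0, 0, 0, 7.5, 0, 2.5, 0, -1.7, 0, 0, 8, 0, 2, 0, -1.7, 0, 0]
}}

```text
time: 18.75
tool_pos: [0.4878, -0.049, 0.2124]
ee_rot: [2.699, -0.002, 1.61]
wrist_force: [-2.0, 0.2, -2.6]
width: 0.0006
```

```bash
python3 -c "
from h import *
o=get_obs();print(o['joint_positions'],o['tool_pos'],o['ee_rot'],o['wrist_force'],o['width'])
take('side','s8')
a=cv2.imread('pics/s8.png')
A=cv2.resize(a[90:250,250:400],None,fx=3.7,fy=3.7,interpolation=cv2.INTER_CUBIC)
cv2.imwrite('pics/c8.png',A)
"
```

```text
[-0.32872484 -0.39014244  1.83783217  0.16290502  1.28174884 -1.95178438] [ 0.48783205 -0.04900517  0.21243853] [ 2.69905343e+00 -1.85731261e-03  1.60965434e+00] [-1.96378826  0.15749838 -2.59579856] 0.0005925065026707523
```

View pics/c8.png

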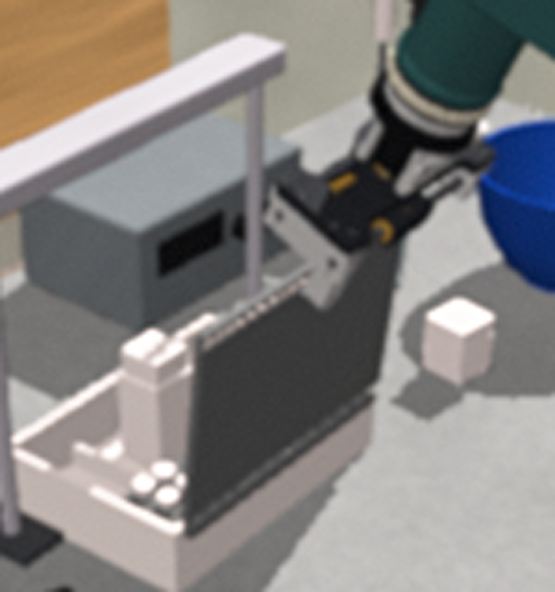

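Request:
{"api": "send_rows", "payload": {
  "rows": [8, 0, 1, 0, -1.7, 0, 0, 8, 0, 1, 0, -1.7, 0, 0, 8, 0, 0.5, 0, -1.7, 0, 0, 8, 0, 0, 0, -1.7, 0, 0, 14, 0, -1, 0, -2.8, 0, 0, 14, 0, -2, 0, -2.8, 0, 0, 13, 0, -3, 0, 0, 0, 0, 13, 0, -4, 0, 0, 0, 0]
}}

```text
time: 19.8
tool_pos: [0.5747, -0.0492, 0.2056]
ee_rot: [2.483, 0.007, 1.609]
wrist_force: [-2.2, 0.6, -0.7]
width: 0.0006
```

Request:
{"api": "send_rows", "payload": {
  "rows": [12.5, 0.3, -5.5, 0, 0, 0, 0, 12, 0.3, -6.5, 0, 0, 0, 0, 11.5, 0.3, -7.5, 0, 0, 0, 0, 10.5, 0.3, -8.5, 0, 0, 0, 0, 10, 0.3, -9.5, 0, 0, 0, 0, 7, 0, -8, 0, 0, 0, 0, 6, 0, -8, 0, 0, 0, 0, 0, 0, 0, 0, 0, 0, 0]
}}

```text
time: 20.8
tool_pos: [0.6431, -0.0477, 0.1505]
ee_rot: [2.485, 0.007, 1.609]
wrist_force: [-0.6, 1.0, -0.1]
width: 0.0007
```

```bash
python3 -c "
from h import *
o=get_obs();print(o['joint_positions'],o['tool_pos'],o['ee_rot'],o['wrist_force'],o['width'])
take('side','s9')
a=cv2.imread('pics/s9.png')
A=cv2.resize(a[90:250,230:380],None,fx=3.7,fy=3.7,interpolation=cv2.INTER_CUBIC)
cv2.imwrite('pics/c9.png',A)
"
```

```text
[-0.25638427 -0.11525166  1.82793422  0.24072134  0.80710469 -1.97876539] [ 0.64311713 -0.0476648   0.15047921] [2.48524881 0.00663584 1.60908608] [-0.60400971  1.00922094 -0.11852118] 0.000673808523439867
```

View pics/c9.png

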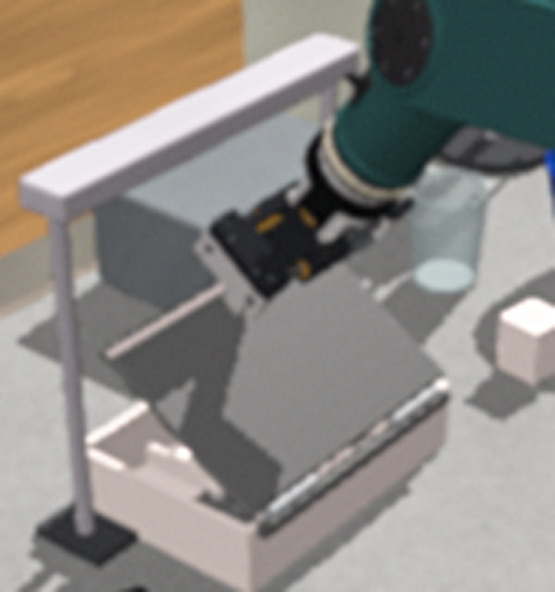

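Request:
{"api": "send_rows", "payload": {
  "rows": [2.5, 0, -4, 0, 0, 0, 0, 2.5, 0, -4, 0, 0, 0, 0, 2, 0, -3, 0, 0, 0, 0, 1.5, 0, -2.5, 0, 0, 0, 0, 0, 0, 0, 0, 0, 0, 0, 0, 0, 0, 0, 0, 0, 0, 0, 0, 0, 0, 0, 0, 0, 0, 0, 0, 0, 0, 0, 0]
}}

```text
time: 21.85
tool_pos: [0.6514, -0.0475, 0.1378]
ee_rot: [2.485, 0.007, 1.609]
wrist_force: [-0.0, 0.0, 0.4]
width: 0.0001
```

Request:
{"api": "send_rows", "payload": {
  "rows": [0.5, 0, -1, 0, 0, 0, 0, 0.5, 0, -1, 0, 0, 0, 0, 0.5, 0, -1, 0, 0, 0, 0, 0.5, 0, -1, 0, 0, 0, 0, 0.5, 0, -1, 0, 0, 0, 0, 0.5, 0, -1, 0, 0, 0, 0, 0, 0, 0, 0, 0, 0, 0, 0, 0, 0, 0, 0, 0, 0]
}}

```text
time: 22.85
tool_pos: [0.6546, -0.0475, 0.1319]
ee_rot: [2.484, 0.006, 1.609]
wrist_force: [-0.9, -0.2, 0.3]
width: 0.0003
```

```bash
python3 -c "
from h import *
o=get_obs();print(o['tool_pos'],o['wrist_force'])
take('side','s10')
a=cv2.imread('pics/s10.png')
A=cv2.resize(a[130:240,240:360],None,fx=5,fy=5,interpolation=cv2.INTER_CUBIC)
cv2.imwrite('pics/c10.png',A)
"
```

```text
[ 0.65461681 -0.04750289  0.1319453 ] [-0.88576051 -0.16616893  0.29631602]
```

View pics/c10.png

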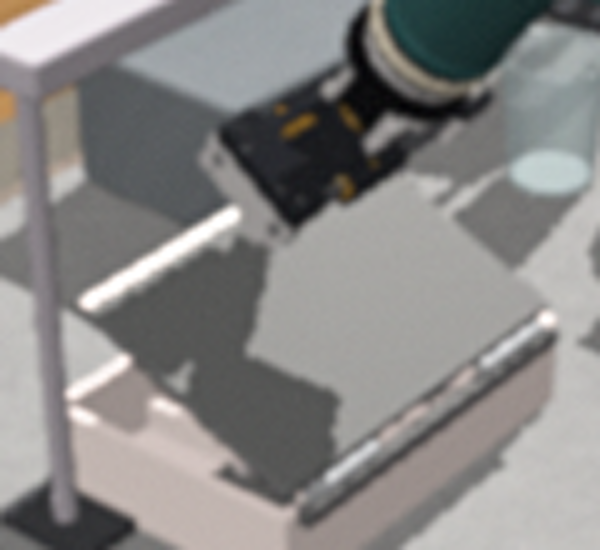

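```bash
cat >> h.py <<'E'
def lidang(c,uv,r=175):
    y=np.radians(2.2);ex=np.array([np.cos(y),np.sin(y),0]);ey=np.array([-np.sin(y),np.cos(y),0])
    O=np.array([.611,-.049,0]);o,d=ray(c,uv);k=(.125-(o-O)@ey)/(d@ey);P=o+k*d
    x,z=(P-O)@ex+.09,P[2]-.064
    return np.degrees(np.arctan2(z,x)),np.hypot(x,z)
E
python3 -c "
from h import *
c=ld('s10')
for p in [(80,300),(83,308)]: print(lidang(c,((p[0]+.5)/5-.5+240,(p[1]+.5)/5-.5+130)))"
```

```text
(np.float64(25.65146259672007), np.float64(0.17288133766667554))
(np.float64(24.52439193875219), np.float64(0.1692153391439167))
```

Request:
{"api": "send_rows", "payload": {
  "rows": [0.3, 0, -0.7, 0, 0, 0, 0, 0.3, 0, -0.7, 0, 0, 0, 0, 0.3, 0, -0.7, 0, 0, 0, 0, 0.3, 0, -0.7, 0, 0, 0, 0, 0, 0, 0, 0, 0, 0, 0, 0, 0, 0, 0, 0, 0, 0, 0, 0, 0, 0, 0, 0, 0, 0, 0, 0, 0, 0, 0, 0]
}}

```text
time: 23.9
tool_pos: [0.6558, -0.0475, 0.1293]
ee_rot: [2.484, 0.007, 1.609]
wrist_force: [-0.6, 1.2, 0.5]
width: 0.0005
```

Request:
{"api": "send_rows", "payload": {
  "rows": [0, 0, 0, 0, 0, 0, 0, 0.2, 0, -0.5, 0, 0, 0, 0, 0, 0, 0, 0, 0, 0, 0, 0.2, 0, -0.5, 0, 0, 0, 0, 0, 0, 0, 0, 0, 0, 0, 0.2, 0, -0.5, 0, 0, 0, 0, 0, 0, 0, 0, 0, 0, 0, 0.2, 0, -0.5, 0, 0, 0, 0]
}}

```text
time: 24.9
tool_pos: [0.6567, -0.0475, 0.1277]
ee_rot: [2.484, 0.007, 1.609]
wrist_force: [-4.8, 1.7, 5.4]
width: 0.0003
```

Request:
{"api": "send_rows", "payload": {
  "rows": [0, 0, 0, 0, 0, 0, 0, 0, 0, 0, 0, 0, 0, 0, 0, 0, 0, 0, 0, 0, 0, 0, 0, 0, 0, 0, 0, 0, 0, 0, 0, 0, 0, 0, 0, 0, 0, 0, 0, 0, 0, 0, 0, 0, 0, 0, 0, 0, 0, 0, -0.5, 0, 0, 0, 0]
}}

```text
invalid input
```

```bash
python3 -c "
from h import *
o=get_obs();print(o['tool_pos'],o['wrist_force'])
take('side','s11')
o=get_obs();print(o['tool_pos'],o['wrist_force'])
c=ld('s11')
a=cv2.imread('pics/s11.png')
cv2.imwrite('pics/c11.png',cv2.resize(a[150:240,240:350],None,fx=6,fy=6,interpolation=cv2.INTER_CUBIC))
"
```

```text
[ 0.65667503 -0.04746352  0.12769995] [-4.79352148  1.65913781  5.43566626]
[ 0.65665234 -0.04747555  0.12765495] [-3.90446039  1.53689395  4.75791144]
```

View pics/c11.png

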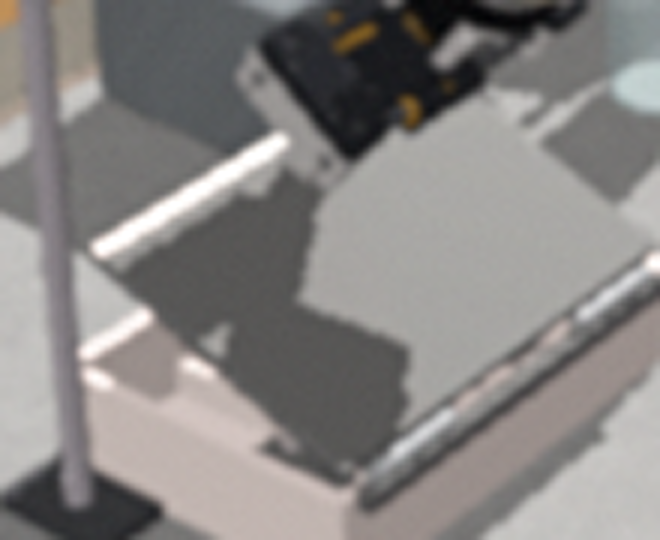

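Request:
{"api": "send_rows", "payload": {
  "rows": [0, 0, 0, 0, 0, 0, 0, 0, 0, 0, 0, 0, 0, 0, 0, 0, -0.5, 0, 0, 0, 0, 0, 0, 0, 0, 0, 0, 0, 0, 0, 0, 0, 0, 0, 0, 0, 0, 0, 0, 0, 0, 0, 0, 0, 0, 0, 0, 0, 0, 0, 0, 0, 0, 0, 0, 0]
}}

```text
time: 25.95
tool_pos: [0.6568, -0.0475, 0.1275]
ee_rot: [2.483, 0.007, 1.609]
wrist_force: [-5.7, 1.0, 6.6]
width: 0.0003
```

It bears on the prop: the tool has stalled and a static force of about 8 N persists, where free motion left about 1 N or less. Backing off along the tool axis.

Request:
{"api": "send_rows", "payload": {
  "rows": [0, 0, 1, 0, 0, 0, 0, -1, 0, 3, 0, 0, 0, 0, -4, 0, 6, 0, 0, 0, 0, -8, 0, 10, 0, 0, 0, 0, -12, 0, 15, 0, 0, 0, 0, -16, 0, 20, 0, 0, 0, 0, -20, 0, 25, 0, 0, 0, 0, -20, 0, 25, 0, 0, 0, 0]
}}

```text
time: 26.95
tool_pos: [0.5745, -0.0476, 0.233]
ee_rot: [2.484, 0.007, 1.609]
wrist_force: [0.5, 0.0, -0.1]
width: 0.0005
```

Request:
{"api": "send_rows", "payload": {
  "rows": [-15, 0, 30, 0, 4, 0, 0, -15, 0, 30, 0, 4, 0, 0, -15, 0, 30, 0, 4, 0, 0, -15, 0, 20, 0, 4, 0, 0, -15, 0, 0, 0, 4, 0, 0, -10, 0, 0, 0, 4, 0, 0, 0, 0, 0, 0, 0, 0, 0, 0, 0, 0, 0, 0, 0, 0]
}}

```text
time: 27.95
tool_pos: [0.4905, -0.0475, 0.3418]
ee_rot: [2.902, -0.01, 1.608]
wrist_force: [-0.6, 0.0, 0.1]
width: 0.0005
```

```bash
python3 -c "
from h import *
o=get_obs();print(o['tool_pos'],o['wrist_force'])
take('side','s12');take('top','t12')
a=cv2.imread('pics/s12.png')
cv2.imwrite('pics/c12.png',cv2.resize(a[130:250,240:370],None,fx=4.8,fy=4.8,interpolation=cv2.INTER_CUBIC))
"
```

```text
[ 0.49046084 -0.04752092  0.34178496] [-0.57462235  0.01980378  0.09211882]
```

View pics/c12.png

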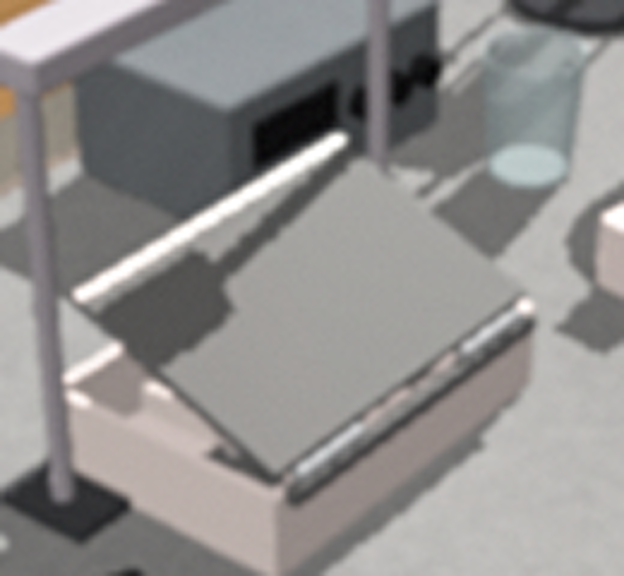

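View pics/t12.png

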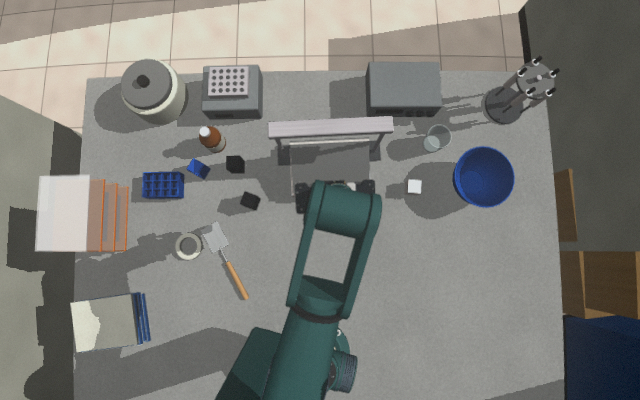

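View pics/s12.png

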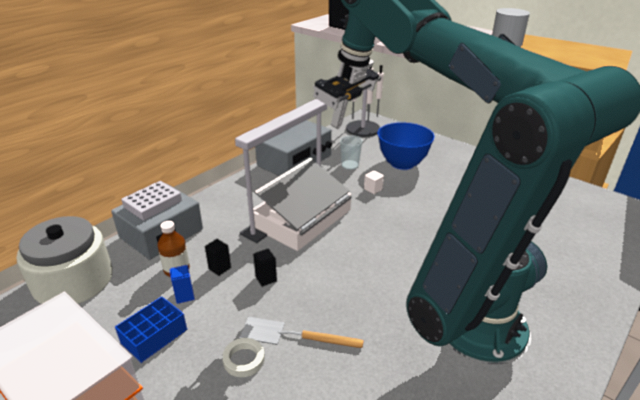

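```bash
python3 -c "
from h import *
c=ld('s12')
for p in [(74,293),(79,302)]: print(lidang(c,((p[0]+.5)/4.8-.5+240,(p[1]+.5)/4.8-.5+130)))
c=ld('s11');print('pressed');[print(lidang(c,((p[0]+.5)/6-.5+240,(p[1]+.5)/6-.5+150))) for p in [(92,243),(97,257)]]
def cen(img,lo,hi,box):
  x0,y0,x1,y1=box;m=cv2.inRange(cv2.cvtColor(img,cv2.COLOR_RGB2HSV)[y0:y1,x0:x1],lo,hi);M=cv2.moments(m,True);return round(M['m10']/M['m00']+x0,1),round(M['m01']/M['m00']+y0,1)
for n,lo,hi,b in [('blue',(105,120,40),(130,255,255),(187,157,212,180)),('tipbox',(105,120,40),(130,255,255),(138,165,187,205)),('amber',(0,100,40),(20,255,255),(195,120,225,155)),('blk1',(0,0,0),(180,255,55),(224,153,248,176)),('blk2',(0,0,0),(180,255,55),(238,188,264,213)),('short',(0,0,215),(180,60,255),(404,178,426,198)),('tub',(105,120,40),(130,255,255),(450,140,520,212)),('tape',(0,0,200),(180,60,255),(170,230,203,262)),('spat',(5,100,60),(25,255,255),(220,255,252,302))]:
  print(n,cen(ld('t0')['color'],lo,hi,b),cen(ld('t12')['color'],lo,hi,b))
"
```

```text
(np.float64(23.902149835050366), np.float64(0.1734400579271029))
(np.float64(22.88386617040782), np.float64(0.16819972467923738))
pressed
(np.float64(24.41023097276616), np.float64(0.17438301638540124))
(np.float64(22.67636001665694), np.float64(0.1692879010622385))
blue (195.2, 166.9) (195.3, 167.0)
tipbox (162.8, 185.0) (162.8, 185.1)
amber (211.4, 137.8) (211.4, 137.9)
blk1 (234.9, 164.1) (234.9, 164.0)
blk2 (249.8, 200.5) (249.8, 200.5)
short (413.6, 185.9) (413.9, 185.8)
tub (483.6, 177.2) (483.6, 177.4)
tape (188.6, 245.3) (187.6, 255.3)
spat (237.1, 280.5) (237.2, 280.5)
```

```bash
python3 -c "
from bench import *
print(close_job())"
```

```text
the job is handed in; nothing more can be done
None
```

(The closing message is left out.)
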